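# Build the riser and lock the aquarium light's leg over it

## Task

Get the aquarium light's telescopic leg ready over its riser: stack the black disc and then the green disc, both centred, on the white plate, then draw the sprung leg out until the red line on its foot is in line with the two red lines of the plate. Only with the leg held out at that mark, squeeze the orange cam lever flat against the leg's clamp head; finish still gripping the head and the shut lever between the fingers, the leg still at its mark, and do not let go. Leave the canister, algae magnet, spatula and breeder box where they are.

Things in the scene. Friction and masses are not known exactly. Their poses are not given: they have to be found in the camera images.
- light: Fixed dark LED aquarium light bar, 320 long, 90 wide, its top 64 above the shelf, lying level on two grey blocks. Origin on the shelf under the middle of the end from which the leg comes out; the bar runs 320 from there along its +y, the leg slides out along its -y. z up.
- leg: Sliding leg of the light, axes as the light; slides level along its -y (outwards), 0 to 6 out at the start, the mark 70 to 95 out. Origin on the shelf under the middle of the cross plate's light-side face. A spring (30 N/m against 1.3 N friction) draws it back if let go at the mark. Clamp head: aluminium block 22 wide in x, from y = +1.5 to +51.5, 40 to 66 above the shelf.
- push (a point): Middle of the leg's black cross plate, on the face that looks back at the light, 57 above the shelf. The cross plate is 100 wide in x, 6 thick, 42 to 72 above the shelf; fingers straddling the clamp head push on this face to draw the leg out. At the start the space from this face back to the light is 65 to 71.
- grip (a point): Point on the leg at which the fingers can grip, closing along the leg's x: 13 inwards (+y) of the cross plate's face, 56 above the shelf, midway between the head's plain side (leg x = -11) and the outer face of the shut lever (leg x = +17), so 28 is gripped there. Axes as the leg.
- foot (a point): Centre of the underside of the leg's round grey foot (diameter 48, 40 to 48 above the shelf, a red line across its top), 41 outwards (-y) of leg's origin. Axes as the leg.
- cam_lever (a joint): Orange cam lever on the +x side of the clamp head: 42 long, 6 thick, 44 to 64 above the shelf; upright hinge at leg x = +14, y = +47, tip towards the cross plate. 0 = shut flat on the head; 0.35 to 0.45 rad at the start = open, tip swung to +x, outermost corner at leg x = 36 or less. Friction 0.06 N m (2 N at the tip); stays where it is left.
- plate: Fixed round white plate, diameter 90, 6 thick, with a blue face and two flat ears (3 high, reaching 75 from the centre along its +-x) each with a red line along x. Origin at its centre on the shelf, axes as the light; it lies straight ahead of the leg, so the foot comes to stand exactly over its centre, 6 above the finished stack.
- black_disc: Loose black rubber disc, diameter 48, 14 thick, about 50 g. Origin at the centre of its underside.
- green_disc: Loose green plastic disc, diameter 42, 14 thick, about 40 g. Origin at the centre of its underside.
- canister: Closed orange food canister, diameter 70, 95 tall. Origin under its centre. Leave alone.
- algae_magnet: Black and blue algae magnet, 40 x 70 x 34. Origin under its centre. Leave alone.
- spatula: Stainless aquascaping spatula, 240 long along its x, lying flat on the shelf, blade to its +x. Leave alone.
- breeder_box: Clear acrylic breeder box, open on top, 90 x 120 x 70. Origin under its centre. Leave alone.
Mind the look-alikes: they are no part of the job. What is shaped like the green_disc but purple is not meant. There is more than one size of the plate; the job needs the larger.

How it is judged:
By the outcome, as a careful person would: the job done as asked, in the order asked, and still so for the second after the job is handed in, while the arm keeps its last pose, push and grip.
It also fails if it takes over 61 s, if anything falls off the work surface, if the arm or the gripper's body presses on something with over 40 N, if the wrist force passes 120 N, or if a joint passes its speed limit or range.

## Robot

A 6-joint arm with a two-finger parallel gripper is mounted at the origin on the work surface. World frame = base frame: x ahead of the robot, y to its left, z up, the work surface at z = 0. Lengths are in mm, angles in rad, forces in N, time in s.
With the tool pointing down it reaches from about 375 to 975 mm from the base axis. Payload 3.8 kg.
Tool frame: the origin (TCP) lies at the very end of the fingers, on their centre line; the grasp point (between the pads) lies 19 mm behind it (grasp_offset is the distance from the TCP to the grasp point, in mm); z points along the fingers, y is the line along which they close (so a half turn about z gives the same grasp; the last joint's range is limited). The gripper opens to 85 mm and grips with 20 to 120 N. Pads are 22 mm wide; open, the fingers measure 114 mm over their backs; the gripper's body (76 mm by 85 mm) begins 54 mm behind the grasp point. The pads swing forward as they close: fully open they stand 13 mm farther back than shut.
Start: joints at [1.225, 0.264, 1.604, -0, 1.274, -0.037], TCP at [205.141, 643.067, 231.28] pointing down, gripper open.
Joint ranges: [-2.63, 2.63], [-0.94, 2.18], [0.31, 2.57], [-1.31, 4.45], [0, 2.66], [-2.55, 2.55]. Speed limits (rad/s): [2.57, 2.57, 3.14, 3.14, 3.14, 3.14].

## Interface

Orientations are given as a rotation vector (axis times angle).
In Python, from plant import * gives the robot as it stands.
- The arm moves only by the tool drive_tool, never from a script. Its argument "steps" is a list of rows, each a list of 7 numbers: the shift along the tool's x, y, z in cm, then the turn, a rotation vector about the tool's x, y, z in rad, then the closure, from 0 (fully open) to 1 (shut). A call has 1 to 20 rows; each row shifts and turns the commanded pose from where the row before left it, along the tool's axes as they then stand; what a row does not reach is not made up. A row lasts 1/12 s, in which the tool goes at most 41.7 mm and 7.16 degrees, less where a joint would pass 70% of its speed; a pose out of reach is approached as far as the arm can. A call with a gripper value outside its range is refused whole. The fingers move at their own pace and stop on an object; "force" is the grip in N (left out, the last holds). Time passes only in rows, so rows that do not move let the fingers close. It gives the time, the measured TCP pose, the force, the opening and the grip force at its end, in the units of the state.
- get_obs(): the state, without advancing time (a new reading comes with each control period).
- camera(name): name is "scene" or "top" or "wrist"; returns a dict with "image" (400x640x3 uint8, red, green, blue), "range_z" (400x640 float32, mm along the optical axis (not along the pixel's ray), 0 where there is no reading), "mtx" (3x3 intrinsics, pixels), "xyz" and "orientation" of the camera in the world. Camera axes: x right, y down, z forward; pixel columns grow to the right and rows downward; lengths in mm; the calibration is good to about 2 mm. A picture is of the moment at which its call begins.
- sign_off(): hands the job in; it is judged then, once.
The state is a dict: "time_s": time; "joint_pos": joint angles; "qvel": joint speeds; "joint_efforts": joint torques, N m; "position": TCP position; "orientation": TCP orientation; "wrist_force": force on the tool from outside, world axes, zero at the start; "wrist_torque": the same for the moment, N m; "gripper_width": opening from 0.0 (shut) to 1.0 (fully open); "gripper_force": force on a finger pad.
Only numpy, scipy, OpenCV 4.12 (cv2) and the standard library are available. Lean on these libraries where they do the work, as an engineer would, in place of code of your own. Each camera call takes 0.05 s, during which the arm holds its last target. There are 200 camera calls.

## Working session

There is one attempt and no reset: what is moved stays moved. The work goes in short steps, Python scripts to look and compute and a tool call to move; the robot and the scene stay as the last step left them, time stands still between calls to the robot, and variables do not carry over. Pictures are saved under pics/ and viewed, at most 10 in all, crops included, and the job is handed in when it is done.

Besides the shell and the picture viewer there is one more tool, called after "Emit:" as name(argument=value, ...) on one line, values as JSON. drive_tool: Moves the arm, as the interface text tells. Its arguments: {"type":"object","properties":{"steps":{"type":"array","items":{"type":"array","items":{"type":"number"}}},"force":{"type":"number"}},"required":["steps"]}

```bash
mkdir -p pics; ls
cat > h.py <<'E'
from plant import *
import numpy as np, cv2
from scipy.spatial.transform import Rotation as R
def rot(c):
    o=np.array(c["orientation"],float)
    return R.from_rotvec(o).as_matrix() if o.size==3 else o.reshape(3,3)
def pts(c):
    z=c["range_z"].astype(float);K=np.array(c["mtx"])
    v,u=np.mgrid[0:z.shape[0],0:z.shape[1]]
    P=np.stack([(u-K[0,2])/K[0,0]*z,(v-K[1,2])/K[1,1]*z,z],-1)
    return P@rot(c).T+np.array(c["xyz"])
def onplane(c,uv,h):
    K=np.array(c["mtx"]);uv=np.atleast_2d(uv).astype(float)
    d=np.c_[(uv-K[[0,1],[2,2]])/K[[0,1],[0,1]],np.ones(len(uv))]@rot(c).T
    o=np.array(c["xyz"]);return o+d*((h-o[2])/d[:,2])[:,None]
def save(n,c):cv2.imwrite(f"pics/{n}.png",c["image"][:,:,::-1])
E
python3 - <<'E'
from h import *
import pickle
D={}
for n in("scene","top","wrist"):
    c=camera(n);D[n]=c;save(n+"0",c);print(n,c["xyz"],c["orientation"],np.array(c["mtx"]).tolist())
pickle.dump(D,open("d0.pkl","wb"));print(get_obs())
E
```

```text
pics
scene [1289.94961121 -289.00984591  910.13620474] [-2.01167223 -1.41353372  0.57990157] [[451.3306253843804, 0.0, 312.08786059107285], [0.0, 451.3306253843804, 198.4408833293287], [0.0, 0.0, 1.0]]
top [ 347.30690707  -27.10746975 1181.74120894] [-2.15126754  2.15423275 -0.18059173] [[496.1079300235024, 0.0, 321.78171364220594], [0.0, 496.1079300235024, 198.9000728293982], [0.0, 0.0, 1.0]]
wrist [135.3458401  664.67960858 371.95138557] [2.33914109 1.70821474 0.24775614] [[333.1979672986921, 0.0, 317.7564765880535], [0.0, 333.1979672986921, 199.0972425954954], [0.0, 0.0, 1.0]]
{'time_s': 0.15, 'joint_pos': array([ 1.22504851e+00,  2.64606772e-01,  1.60509356e+00, -4.49081878e-06,
        1.27370604e+00, -3.69065472e-02]), 'qvel': array([-0.00227128, -0.00190126, -0.00429263,  0.00077908,  0.00113405,
       -0.00107373]), 'joint_efforts': array([ 1.76582711e-03, -5.15907884e+01, -3.67962384e+01, -1.36573822e-04,
        7.95820932e-03, -3.44427940e-05]), 'position': array([204.97847451, 642.5099146 , 230.2120957 ]), 'orientation': array([-4.83146352e-01, -3.10387269e+00,  2.79798526e-03]), 'wrist_force': array([-0.19388829, -0.36692086, -0.16642676]), 'wrist_torque': array([-0.01016877, -0.01173532,  0.04789824]), 'gripper_force': 0.0, 'gripper_width': 1.002417890340369}
```

View pics/top0.png

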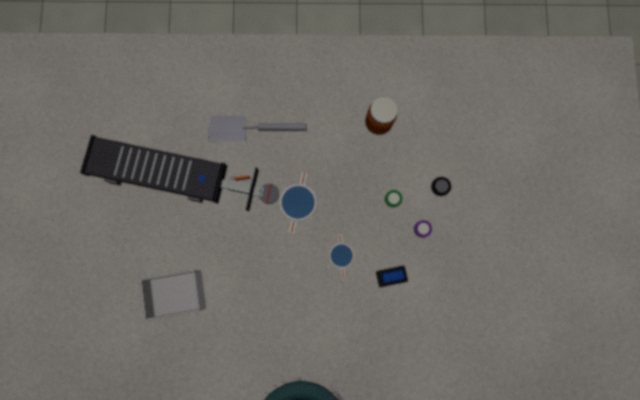

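View pics/scene0.png

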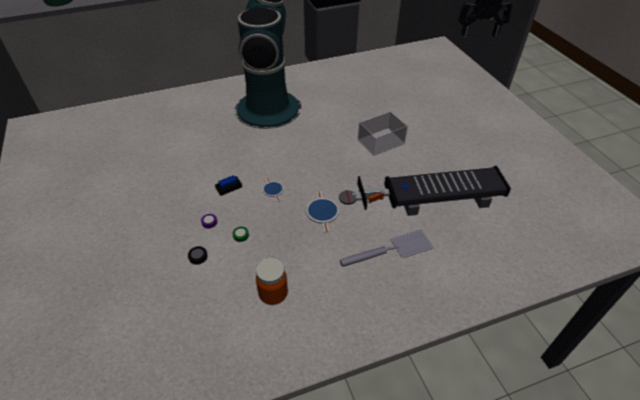

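The top view shows the black disc at (441,186), the green at (393,198), purple at (423,229), the larger plate at (298,202) with red ears, the foot at (269,194), the cross plate at (253,189) and the lever at (242,178). The scene view shows the same layout: black disc (198,255), green (241,233), plate (322,210).

Run:
```python
from h import *
import pickle
D=pickle.load(open("d0.pkl","rb"))
def blob(c,mask,near,rad):
    m=np.zeros(mask.shape,np.uint8);cv2.circle(m,near,rad,1,-1);m=(mask&(m>0)).astype(np.uint8)
    n,l,s,ce=cv2.connectedComponentsWithStats(m);k=1+np.argmax(s[1:,4])
    ct,_=cv2.findContours((l==k).astype(np.uint8),cv2.RETR_EXTERNAL,cv2.CHAIN_APPROX_NONE)
    ct=max(ct,key=cv2.contourArea)[:,0];return ct,s[k]
for n,loc in(("top",dict(black=(441,186),green=(393,198),plate=(298,202))),("scene",dict(black=(198,255),green=(241,233),plate=(322,210)))):
    c=D[n];hsv=cv2.cvtColor(c["image"],cv2.COLOR_RGB2HSV);H,S,V=[hsv[...,i].astype(int) for i in range(3)]
    P=pts(c)
    M=dict(black=V<70,green=(H>40)&(H<90)&(S>70),plate=(H>95)&(H<125)&(S>100))
    for k,p in loc.items():
        ct,s=blob(c,M[k],p,24)
        h=14 if k!="plate" else 6
        w=onplane(c,ct,h)[:,:2].astype(np.float32)
        (x,y),r=cv2.minEnclosingCircle(w);e=cv2.fitEllipse(w)
        pz=P[p[1]-4:p[1]+5,p[0]-4:p[0]+5].reshape(-1,3)
        print(n,k,s[:5],"circ",round(x,1),round(y,1),round(r,1),"ell",np.round(e[0],1),np.round(e[1],1),"z",np.median(pz,0).round(1))
c=D["top"];P=pts(c)
z=P[...,2]
for p in[(269,188),(253,175),(250,205),(100,150),(200,180),(150,215)]:print(p,P[p[1],p[0]].round(1))
# light top: depth 55..75
m=((z>52)&(z<80)&(np.arange(640)[None,:]<232)&(np.arange(400)[:,None]<220)&(np.arange(400)[:,None]>125)).astype(np.uint8)
ct,_=cv2.findContours(m,0,1);ct=max(ct,key=cv2.contourArea)[:,0]
print("light",cv2.minAreaRect(onplane(c,ct,64)[:,:2].astype(np.float32)))
big=cv2.resize(c["image"][140:250,220:340],None,fx=6,fy=5,interpolation=cv2.INTER_CUBIC)[:,:,::-1]
cv2.imwrite("pics/topcrop.png",np.clip(big*1.6,0,255).astype(np.uint8))
```

```text
top black [431 177  20  19 277] circ 553.5 -335.4 24.5 ell [ 553.4 -335.1] [43.9 47.4] z [ 553.4 -335.7   14.2]
top green [385 190  17  17  97] circ 524.3 -219.7 19.7 ell [ 524.3 -219.8] [36.7 38.4] z [ 524.1 -219.4   14.7]
top plate [283 187  31  31 727] circ 516.3 8.2 36.6 ell [516.5   8.2] [70.9 71.1] z [515.7   7.4   7.1]
scene black [188 246  19  19 280] circ 560.1 -337.6 28.2 ell [ 559.9 -338.3] [44.9 55.2] z [ 562.6 -336.5   15.2]
scene green [233 227  15  14 107] circ 529.1 -223.3 23.9 ell [ 529.  -222.7] [37.4 46.1] z [ 529.7 -220.7   15.4]
scene plate [309 200  28  20 443] circ 515.7 6.8 37.9 ell [515.9   6.9] [71.3 73.3] z [519.6   5.1   7.3]
(269, 188) [542.9  73.6  46.3]
(253, 175) [568.6 108.1  71.3]
(250, 205) [503.9 117.4  41. ]
(100, 150) [629.5 462.4  58.5]
(200, 180) [558.  228.9  65.8]
(150, 215) [485.2 358.9   2.7]
light ((584.3069458007812, 325.4873046875), (346.4833984375, 94.4478988647461), 77.83881378173828)
```

View pics/topcrop.png

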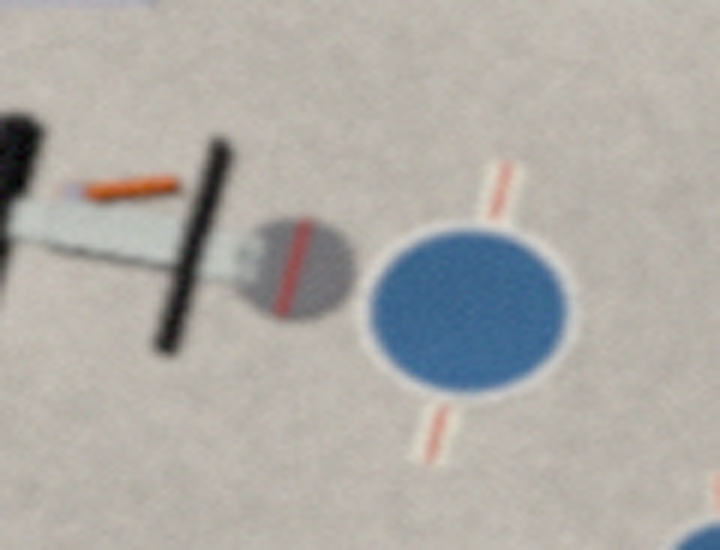

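The crop shows the foot's red line running (305,222)–(285,315), the plate ears' red lines at (503,190) and (437,435), and the lever on the far (+x) side. That gives a light yaw of about -12°. I'll move in for a close look at the plate and leg.

Emit:
drive_tool(steps=[[0,0,0,0,0,0.1229,0],[0,0,0,0,0,0.1229,0],[0,0,0,0,0,0.1229,0],[0,0,0,0,0,0.1229,0],[0,0,0,0,0,0.1229,0],[0,0,0,0,0,0.1229,0],[0,0,0,0,0,0.1229,0],[0,0,0,0,0,0.1229,0],[0,0,0,0,0,0.1229,0],[0,0,0,0,0,0.1229,0],[0,0,0,0,0,0.1229,0],[0,0,0,0,0,0.1229,0]])

```text
time_s: 1.15
position: [205.0, 642.8, 230.7]
orientation: [2.45, 1.965, -0.001]
wrist_force: [-0.0, -0.5, 0.6]
gripper_width: 1.003
gripper_force: 0.0
```

Emit:
drive_tool(steps=[[-2.96,2.2,0.1,0,0,0,0],[-2.96,2.2,0.1,0,0,0,0],[-2.96,2.2,0.1,0,0,0,0],[-2.96,2.2,0.1,0,0,0,0],[-2.96,2.2,0.1,0,0,0,0],[-2.96,2.2,0.1,0,0,0,0],[-2.96,2.2,0.1,0,0,0,0],[-2.96,2.2,0.1,0,0,0,0],[-2.96,2.2,0.1,0,0,0,0],[-2.96,2.2,0.1,0,0,0,0],[-2.96,2.2,0.1,0,0,0,0],[-2.96,2.2,0.1,0,0,0,0],[-2.96,2.2,0.1,0,0,0,0],[-2.96,2.2,0.1,0,0,0,0],[-2.96,2.2,0.1,0,0,0,0],[-2.96,2.2,0.1,0,0,0,0],[-2.96,2.2,0.1,0,0,0,0],[-2.96,2.2,0.1,0,0,0,0],[-2.96,2.2,0.1,0,0,0,0],[0,0,0,0,0,0,0]])

```text
time_s: 2.82
position: [496.9, -0.3, 212.2]
orientation: [2.447, 1.965, -0.001]
wrist_force: [1.8, -0.0, 0.6]
gripper_width: 1.004
gripper_force: 0.0
```

Run:
```python
from h import *
import pickle
o=get_obs();print(o["time_s"],o["position"],R.from_rotvec(o["orientation"]).as_matrix().round(4).tolist())
c=camera("wrist");pickle.dump(c,open("w1.pkl","wb"));c2=dict(c);c2["image"]=np.clip(c["image"]*1.5,0,255).astype(np.uint8);save("w1",c2);print(c["xyz"])
```

```text
2.8167 [ 4.96918847e+02 -2.66976949e-01  2.12163719e+02] [[0.216, 0.9764, 0.0014], [0.9764, -0.216, -0.0029], [-0.0026, 0.002, -1.0]]
[511.84960133  70.94604926 353.84863276]
```

View pics/w1.png

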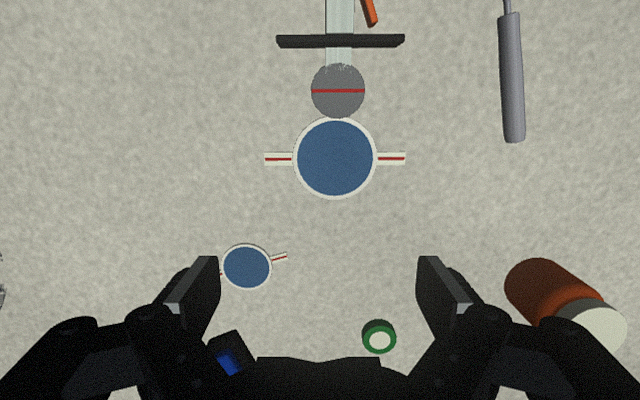

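The wrist view shows the plate at (335,158) with its ears' red lines at (279,159) and (390,158), the foot at (338,90) with its red line, the cross plate at (340,41), the lever at (370,12) and the green disc at (379,337).

Run:
```python
from h import *
import pickle
c=pickle.load(open("w1.pkl","rb"));D=pickle.load(open("d0.pkl","rb"))
hsv=cv2.cvtColor(c["image"],cv2.COLOR_RGB2HSV);H,S,V=[hsv[...,i].astype(int) for i in range(3)]
red=((H<8)|(H>172))&(S>110);P=pts(c)
def pix(m,u0,u1,v0,v1):
    v,u=np.nonzero(m[v0:v1,u0:u1]);return np.c_[u+u0,v+v0]
def line(n,w):
    vx,vy,x,y=cv2.fitLine(w[:,:2].astype(np.float32),cv2.DIST_HUBER,0,.01,.01).ravel()
    print(n,len(w),"mid",((w.min(0)+w.max(0))/2).round(1),"mean",w.mean(0).round(1),"yaw",round(np.degrees(np.arctan2(vy,vx)),2))
e=np.r_[pix(red,262,294,150,168),pix(red,376,408,150,168)];f=pix(red,308,370,84,97)
we=onplane(c,e,3);line("ears",we);line("L",we[e[:,0]<330]);line("R",we[e[:,0]>330])
wf=onplane(c,f,48);line("foot",wf)
b=(H>95)&(H<125)&(S>90)
m=np.zeros_like(b);m[110:205,285:385]=b[110:205,285:385]
ct,_=cv2.findContours(m.astype(np.uint8),0,1);ct=max(ct,key=cv2.contourArea)[:,0]
print("plate",cv2.fitEllipse(onplane(c,ct,6)[:,:2].astype(np.float32)),"z",np.median(P[140:175,315:355,2]))
print("foot z",np.median(P[98:112,325:350,2]),"cross plate top z",np.median(P[36:40,285:330,2]))
# foot circle
fm=(S<60)&(V<95)&(V>40);m=np.zeros_like(b);m[60:122,300:375]=(fm|red)[60:122,300:375]
ct,_=cv2.findContours(m.astype(np.uint8),0,1);ct=max(ct,key=cv2.contourArea)[:,0]
print("footcirc",cv2.minEnclosingCircle(onplane(c,ct,48)[:,:2].astype(np.float32)),len(ct))
# cross plate: top face depth pixels
z=P[...,2];m=(z>66)&(z<78);m[:, :260]=0;m[:,420:]=0;m[60:]=0
print("xp",cv2.minAreaRect(P[m][:,:2].astype(np.float32)))
# green disc from top and wrist
g=(H>40)&(H<90)&(S>70);m=np.zeros_like(g);m[315:360,355:402]=g[315:360,355:402]
q=np.argwhere(m)[:,::-1];w=onplane(c,cv2.convexHull(q.astype(np.int32))[:,0],14)
print("green",cv2.fitEllipse(w[:,:2].astype(np.float32)),"z",np.median(P[335:345,372:386,2]), np.median(P[335:345,372:386].reshape(-1,3),0))
```

```text
ears 139 mid [516.6   8.2   3. ] mean [522.5   7.1   3. ] yaw -12.08
L 62 mid [458.1  21.3   3. ] mean [457.   21.2   3. ] yaw -10.92
R 77 mid [575.2  -4.3   3. ] mean [575.3  -4.3   3. ] yaw -12.4
foot 195 mid [531.   74.6  48. ] mean [530.2  74.5  48. ] yaw -11.77
plate ((516.9935913085938, 8.346693992614746), (77.4779281616211, 77.7310562133789), 23.18707275390625) z 5.543830027822395
foot z 47.34658306396469 cross plate top z 71.34279398518507
footcirc ((530.6638793945312, 74.00485229492188), 24.005783081054688) 180
xp ((541.7317504882812, 123.06456756591797), (30.785673141479492, 99.67852783203125), 77.87024688720703)
green ((520.7297973632812, -219.1423797607422), (45.799530029296875, 60.752540588378906), 149.9373779296875) z 13.622348366223548 [ 524.25935493 -219.53761537   13.62234837]
```

Emit:
drive_tool(steps=[[-2.62,1.06,0.93,0,0,0,0],[-2.62,1.06,0.93,0,0,0,0],[-2.62,1.06,0.93,0,0,0,0],[-2.62,1.06,0.93,0,0,0,0],[-2.62,1.06,0.93,0,0,0,0],[-2.62,1.06,0.93,0,0,0,0],[-2.62,1.06,0.93,0,0,0,0],[-2.62,1.06,0.93,0,0,0,0],[-2.62,1.06,0.93,0,0,0,0],[-2.62,1.06,0.93,0,0,0,0],[-2.62,1.06,0.93,0,0,0,0],[-2.62,1.06,0.93,0,0,-0.008,0],[0,0,0,0,0,0,0],[0,0,0,0,0,0,0]])

```text
time_s: 4.03
position: [552.5, -328.7, 99.4]
orientation: [-2.436, -1.98, 0.001]
wrist_force: [-0.5, 0.8, 0.2]
gripper_width: 1.003
gripper_force: 0.0
```

```bash
cat >> h.py <<'E'
def disc(c,mask,win,h):
    u0,u1,v0,v1=win;m=np.zeros(mask.shape,np.uint8);m[v0:v1,u0:u1]=mask[v0:v1,u0:u1]
    ct,_=cv2.findContours(m,0,1);ct=max(ct,key=cv2.contourArea)[:,0]
    return cv2.minEnclosingCircle(onplane(c,ct,h)[:,:2].astype(np.float32)),ct
def delta(o,t):
    T=R.from_rotvec(o["orientation"]).as_matrix();return (T.T@(np.array(t)-o["position"])/10).round(2)
def hsvf(c):
    h=cv2.cvtColor(c["image"],cv2.COLOR_RGB2HSV);return [h[...,i].astype(int) for i in range(3)]
E
python3 - <<'E'
from h import *
o=get_obs();print(o["time_s"],o["position"])
c=camera("wrist");save("w2",c);P=pts(c);z=P[...,2]
# top-of-disc pixels by depth, near expected location
m=(z>10)&(z<18)&(np.hypot(P[...,0]-553,P[...,1]+335)<40)
v,u=np.nonzero(m);print(u.min(),u.max(),v.min(),v.max(),cv2.minEnclosingCircle(P[m][:,:2].astype(np.float32)),np.median(z[m]),delta(o,[553.5,-335.4,100]))
E
```

```text
4.0333 [ 552.49056179 -328.74142514   99.41432547]
292 356 183 245 ((554.9810180664062, -336.99822998046875), 23.980274200439453) 13.394916052510752 [-0.63  0.23 -0.06]
```

View pics/w2.png

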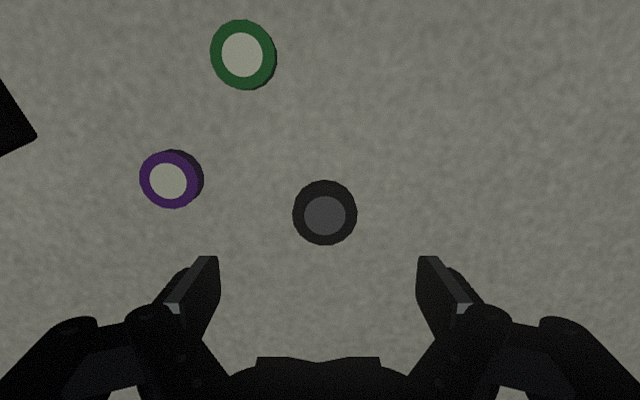

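The wrist view shows the black disc at (325,213) with a fitted radius of 24.0 and a height of 13.4, which match its stated size. Green is at (243,55) and purple at (171,179). Going down to grasp.

Emit:
drive_tool(steps=[[-0.38,0.21,2.5,0,0,0,0],[-0.37,0.21,2.5,0,0,0,0],[0,0,2.5,0,0,0,0],[0,0,1.3,0,0,0,0],[0,0,0.5,0,0,0,0],[0,0,0.5,0,0,0,0],[0,0,0,0,0,0,0.2],[0,0,0,0,0,0,0.3],[0,0,0,0,0,0,0.4],[0,0,0,0,0,0,0.5],[0,0,0,0,0,0,0.6],[0,0,0,0,0,0,0.7],[0,0,0,0,0,0,0.7]], force=30)

```text
time_s: 5.17
position: [556.8, -338.0, 4.7]
orientation: [2.435, 1.981, 0.002]
wrist_force: [-1.0, 0.9, 6.4]
gripper_width: 0.54
gripper_force: 30.7
```

Run:
```python
from h import *
o=get_obs();print(o["position"],o["gripper_width"],o["gripper_force"])
print("hover plate",delta(o,[517,8.3,60]))
```

```text
[ 556.75604909 -338.02917814    4.70192677] 0.5400772853324952 30.693342089653015
hover plate [ 33.09 -10.93  -5.59]
```

Emit:
drive_tool(steps=[[0,0,-1,0,0,0,0.7],[0,0,-2.3,0,0,0,0.7],[0,0,-2.3,0,0,0,0.7],[2.758,-0.911,0,0,0,0,0.7],[2.758,-0.911,0,0,0,0,0.7],[2.758,-0.911,0,0,0,0,0.7],[2.758,-0.911,0,0,0,0,0.7],[2.758,-0.911,0,0,0,0,0.7],[2.758,-0.911,0,0,0,0,0.7],[2.758,-0.911,0,0,0,0,0.7],[2.758,-0.911,0,0,0,0,0.7],[2.758,-0.911,0,0,0,0,0.7],[2.758,-0.911,0,0,0,0,0.7],[2.758,-0.911,0,0,0,0,0.7],[2.758,-0.911,0,0,0,0,0.7],[0,0,0,0,0,0,0.7],[0,0,0,0,0,0,0.7],[0,0,0,0,0,0,0.7]])

```text
time_s: 6.67
position: [516.0, 8.8, 59.1]
orientation: [2.435, 1.983, 0.0]
wrist_force: [1.2, -1.4, -0.7]
gripper_width: 0.543
gripper_force: 31.0
```

Run:
```python
from h import *
o=get_obs();print(o["time_s"],o["position"],o["gripper_width"],o["wrist_force"])
c=camera("wrist");P=pts(c);z=P[...,2];H,S,V=hsvf(c)
T=R.from_rotvec(o["orientation"]).as_matrix();L=(P-o["position"])@T  # tool frame
m=(abs(L[...,1])<26)&(abs(L[...,0])<35)&(L[...,2]>-30)&(L[...,2]<10)&(c["range_z"]>0)
v,u=np.nonzero(m);print(u.min(),u.max(),v.min(),v.max(),len(u))
q=L[m];print(np.percentile(q,[1,25,50,75,99],axis=0).round(1))
print("down",delta(o,[517,8.3,10.5]))
c["image"]=np.clip(c["image"]*1.5,0,255).astype(np.uint8);save("w3",c)
```

```text
6.6667 [515.9664038    8.76965591  59.14742485] 0.543054853663525 [ 1.2253814  -1.37718627 -0.72132185]
250 388 209 321 10060
[[-20.9 -24.5 -28.6]
 [ -6.2 -11.5  -9.2]
 [  3.9  -0.4  -8.7]
 [ 12.2  10.7  -8.1]
 [ 24.   24.6   2.7]]
down [-0.02  0.11  4.86]
```

View pics/w3.png

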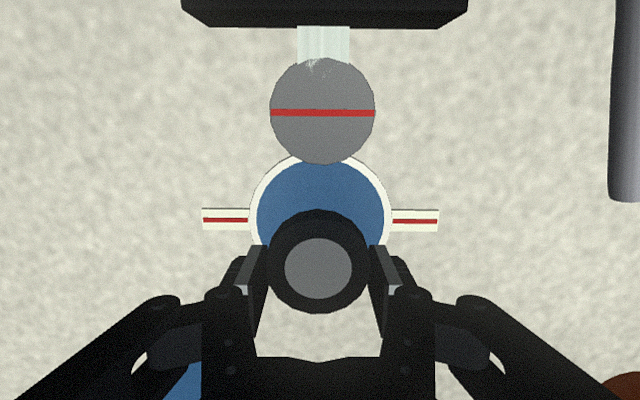

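The disc is held at (318,268). Behind it are the plate with its ears at (225,220) and (415,221), and the foot's red line at row 113. I'll measure the in-hand offset from the grey inner circle.

Run:
```python
from h import *
o=get_obs();c=camera("wrist");P=pts(c);H,S,V=hsvf(c)
m=(V>45)&(S<60)
(q,r),ct=disc(c,m,(283,354,236,301),o["position"][2]+8.9);print("inner",q,r)
T=R.from_rotvec(o["orientation"]).as_matrix()
print("in tool",(T.T@(np.r_[q,0]-np.r_[o["position"][:2],0])).round(2), o["position"])
red=((H<8)|(H>172))&(S>110)
v,u=np.nonzero(red[205:235]);v+=205;k=(u<250)|(u>390);uv=np.c_[u,v][k];uv=uv[(uv[:,0]>195)&(uv[:,0]<445)]
w=onplane(c,uv,3);print("ears",((w.min(0)+w.max(0))/2).round(1),w[uv[:,0]<300].mean(0).round(1),w[uv[:,0]>300].mean(0).round(1))
(q,r),ct=disc(c,m|red,(262,382,50,160),48);print("foot",q,r)
```

```text
inner (515.6593627929688, 8.979695320129395) 15.062431335449219
in tool [ 0.55 -0.48 -0.  ] [516.01755546   8.3480847   59.05126097]
ears [516.8   8.3   3. ] [458.3  21.    3. ] [575.   -4.4   3. ]
foot (531.2709350585938, 74.88312530517578) 35.18519973754883
```

Emit:
drive_tool(steps=[[-0.04,0.13,1.5,0,0,0,0.7],[0,0,1.5,0,0,0,0.7],[0,0,1.0,0,0,0,0.7],[0,0,0.5,0,0,0,0.7],[0,0,0.2,0,0,0,0.7],[0,0,0,0,0,0,0.7],[0,0,0,0,0,0,0.7]])

```text
time_s: 7.35
position: [517.5, 8.0, 12.0]
orientation: [2.437, 1.982, 0.001]
wrist_force: [0.1, -0.3, 0.2]
gripper_width: 0.536
gripper_force: 31.0
```

Emit:
drive_tool(steps=[[0,0,0.1,0,0,0,0.7],[0,0,0.05,0,0,0,0.7],[0,0,0,0,0,0,0.7],[0,0,0,0,0,0,0.7]])

```text
time_s: 7.68
position: [517.7, 8.3, 10.8]
orientation: [2.436, 1.982, 0.002]
wrist_force: [-0.5, -0.8, 1.3]
gripper_width: 0.544
gripper_force: 31.1
```

Emit:
drive_tool(steps=[[0,0,0,0,0,0,0.4],[0,0,0,0,0,0,0.3],[0,0,0,0,0,0,0.1],[0,0,0,0,0,0,0],[0,0,0,0,0,0,0],[0,0,-1,0,0,0,0],[0,0,-2.5,0,0,0,0],[0,0,-3,0,0,0,0],[0,0,-3,0,0,0,0],[0,0,0,0,0,0,0],[0,0,0,0,0,0,0]])

```text
time_s: 8.6
position: [519.3, 8.3, 108.5]
orientation: [2.434, 1.98, 0.007]
wrist_force: [-0.3, -0.3, -1.0]
gripper_width: 1.001
gripper_force: 0.0
```

```bash
cat > look.py <<'E'
from h import *
import sys
o=get_obs();c=camera("wrist");P=pts(c);z=P[...,2];H,S,V=hsvf(c)
zl,zh,x,y=map(float,sys.argv[1:5])
m=(z>zl)&(z<zh)&(np.hypot(P[...,0]-x,P[...,1]-y)<36)
v,u=np.nonzero(m)
if len(u):print("disc",u.min(),u.max(),v.min(),v.max(),cv2.minEnclosingCircle(P[m][:,:2].astype(np.float32)),"mid",((P[m].max(0)+P[m].min(0))/2).round(1),np.median(z[m]))
red=((H<8)|(H>172))&(S>110)&(z<6)&(np.hypot(P[...,0]-517,P[...,1]-8)<80)
v,u=np.nonzero(red)
if len(u)>30:
    w=onplane(c,np.c_[u,v],3);print("ears",((w.min(0)+w.max(0))/2).round(1))
print(o["time_s"],o["position"].round(1),"green hover",delta(o,[524.2,-219.5,60]))
E
python3 look.py 16 26 517 8
```

```text
disc 282 346 171 234 ((517.0194702148438, 8.855086326599121), 24.01285171508789) mid [516.8   9.   19. ] 19.39452531034277
ears [516.8   8.3   3. ]
8.6 [519.3   8.3 108.5] green hover [-22.21   5.08   4.86]
```

Emit:
drive_tool(steps=[[-2.78,0.66,0.1,0,0,0,0],[-2.78,0.66,0.3,0,0,0,0],[-2.78,0.66,0.4,0,0,0,0],[-2.78,0.66,0.4,0,0,0,0],[-2.78,0.66,0.4,0,0,0,0],[-2.78,0.66,0.4,0,0,0,0],[-2.78,0.66,0.4,0,0,0,0],[-2.78,0.66,0.4,0,0,0,0],[0,0,0,0,0,0,0],[0,0,0,0,0,0,0]])

```text
time_s: 9.48
position: [521.7, -220.8, 75.2]
orientation: [-2.437, -1.977, 0.002]
wrist_force: [-0.0, 0.5, 0.7]
gripper_width: 1.0
gripper_force: 0.0
```

```bash
python3 look.py 10 18 524 -219.5
```

```text
disc 293 355 184 245 ((525.0045166015625, -220.89193725585938), 20.997875213623047) mid [ 525.1 -220.6   12.9] 13.392064337242573
9.4833 [ 521.7 -220.8   75.2] green hover [0.18 0.22 1.51]
```

Emit:
drive_tool(steps=[[0.05,0.2,2,0,0,0,0],[0,0.1,2,0,0,0,0],[0,0,2,0,0,0,0],[0,0,0.7,0,0,0,0],[0,0,0.3,0,0,0,0],[0,0,0,0,0,0,0.2],[0,0,0,0,0,0,0.3],[0,0,0,0,0,0,0.4],[0,0,0,0,0,0,0.5],[0,0,0,0,0,0,0.6],[0,0,0,0,0,0,0.7],[0,0,0,0,0,0,0.8],[0,0,0,0,0,0,0.8]])

```text
time_s: 10.62
position: [527.5, -220.7, 8.9]
orientation: [2.436, 1.981, 0.002]
wrist_force: [-1.0, 0.8, 6.1]
gripper_width: 0.464
gripper_force: 29.6
```

Run:
```python
from h import *
o=get_obs();print("to",delta(o,[517,8.5,75]))
```

```text
to [22.23 -5.68 -6.64]
```

Emit:
drive_tool(steps=[[0,0,-1,0,0,0,0.8],[0,0,-2.8,0,0,0,0.8],[0,0,-2.8,0,0,0,0.8],[2.78,-0.71,0,0,0,0,0.8],[2.78,-0.71,0,0,0,0,0.8],[2.78,-0.71,0,0,0,0,0.8],[2.78,-0.71,0,0,0,0,0.8],[2.78,-0.71,0,0,0,0,0.8],[2.78,-0.71,0,0,0,0,0.8],[2.78,-0.71,0,0,0,0,0.8],[2.78,-0.71,0,0,0,0,0.8],[0,0,0,0,0,0,0.8],[0,0,0,0,0,0,0.8],[0,0,0,0,0,0,0.8]])

```text
time_s: 11.78
position: [516.2, 8.8, 73.7]
orientation: [2.435, 1.983, 0.0]
wrist_force: [-0.3, -0.2, -0.3]
gripper_width: 0.463
gripper_force: 30.4
```

Run:
```python
from h import *
o=get_obs();print(o["time_s"],o["position"],o["gripper_width"],o["wrist_force"])
c=camera("wrist");P=pts(c);H,S,V=hsvf(c);save("w4",c)
T=R.from_rotvec(o["orientation"]).as_matrix();L=(P-o["position"])@T
g=(H>40)&(H<90)&(S>70)&(c["range_z"]>0)
zt=np.median(P[...,2][g&(np.hypot(L[...,0],L[...,1])<40)]);print("top z",zt)
w=(S<70)&(V>60)&(abs(P[...,2]-zt)<6)&(np.hypot(L[...,0],L[...,1])<18)
ct,_=cv2.findContours(w.astype(np.uint8),0,1);ct=max(ct,key=cv2.contourArea)[:,0]
p=onplane(c,ct,zt);q,r=cv2.minEnclosingCircle(p[:,:2].astype(np.float32))
gp=onplane(c,np.argwhere(g&(np.hypot(L[...,0],L[...,1])<40)&(abs(P[...,2]-zt)<4))[:,::-1],zt)
print("inner",q,r,"outer",cv2.minEnclosingCircle(gp[:,:2].astype(np.float32)))
print("in tool",(T.T@(np.r_[q,0]-np.r_[o["position"][:2],0])).round(2))
print("shift tool",(T.T@(np.array([516.9,8.5,0])-np.r_[q,0])/10).round(2),"down to", zt-34)
```

```text
11.7833 [516.2461957    8.81375448  73.68809463] 0.4634191088226495 [-0.32524631 -0.17797972 -0.33066544]
top z 78.39294636468259
inner (515.7437133789062, 8.30167293548584) 13.100314140319824 outer ((511.6324768066406, 12.029739379882812), 26.9747257232666)
in tool [-0.6  -0.39 -0.  ]
shift tool [0.04 0.11 0.  ] down to 44.39294636468259
```

View pics/w4.png

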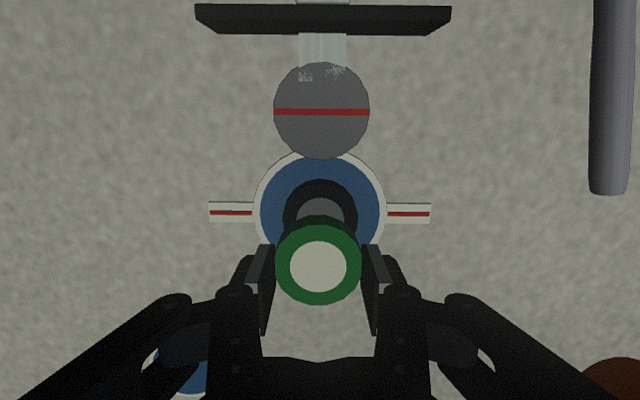

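The green disc is held level at (318,266), clear above the black disc at (320,210). Lowering it.

Emit:
drive_tool(steps=[[0.05,0.09,1.5,0,0,0,0.8],[0,0,1.4,0,0,0,0.8],[0,0,1.0,0,0,0,0.8],[0,0,0.4,0,0,0,0.8],[0,0,0.1,0,0,0,0.8],[0,0,0,0,0,0,0.8],[0,0,0,0,0,0,0.8]])

```text
time_s: 12.42
position: [517.3, 8.8, 29.3]
orientation: [2.438, 1.981, 0.0]
wrist_force: [-0.3, -0.3, 0.9]
gripper_width: 0.461
gripper_force: 30.4
```

Emit:
drive_tool(steps=[[0,0,0.05,0,0,0,0.8],[0,0,0,0,0,0,0.8],[0,0,0,0,0,0,0.45],[0,0,0,0,0,0,0.3],[0,0,0,0,0,0,0.1],[0,0,0,0,0,0,0],[0,0,0,0,0,0,0],[0,0,-1,0,0,0,0],[0,0,-2.5,0,0,0,0],[0,0,-3,0,0,0,0],[0,0,-3,0,0,0,0],[0,0,0,0,0,0,0],[0,0,0,0,0,0,0]])

```text
time_s: 13.5
position: [519.4, 9.3, 127.0]
orientation: [2.434, 1.98, 0.008]
wrist_force: [-0.2, -0.4, -0.4]
gripper_width: 1.0
gripper_force: 0.0
```

```bash
python3 look.py 31 40 517 8; python3 look.py 15 25 517 8
```

```text
disc 287 341 177 229 ((516.8297119140625, 8.550566673278809), 21.019330978393555) mid [516.6   8.7  33.3] 33.376600243216586
ears [517.    8.2   3. ]
13.5 [519.4   9.3 127. ] green hover [-22.31   5.08   6.71]
disc 287 347 168 215 ((517.271484375, 8.753378868103027), 24.020566940307617) mid [517.   11.7  20.1] 19.351309024547817
ears [516.9   8.3   3. ]
13.55 [517.7   9.3 125. ] green hover [-22.28   5.27   6.51]
```

Run:
```python
from h import *
o=get_obs();c=camera("wrist");P=pts(c);z=P[...,2];H,S,V=hsvf(c)
T=R.from_rotvec(o["orientation"]).as_matrix();print(T.round(4).tolist(),o["position"])
u=np.array([.2079,.978]);x=np.array([.978,-.2079]);F=np.array([516.9,8.3])
A=(P[...,:2]-F)@u;B=(P[...,:2]-F)@x
m=(z>69)&(z<75)&(A>80)&(A<135)&(abs(B)<70)
print("xp A",np.percentile(A[m],[1,50,99]).round(1),"B",np.percentile(B[m],[1,99]).round(1),m.sum())
red=((H<8)|(H>172))&(S>110)&(z>43)&(z<53)
v,uu=np.nonzero(red);w=onplane(c,np.c_[uu,v],48)[:,:2]-F
print("footline A",np.median(w@u),"B",((w@x).min()+(w@x).max())/2,len(w), "slope",np.polyfit(w@x,w@u,1)[0])
L=(H>4)&(H<20)&(S>120)&(z>55)&(A>100)&(B>0)&(B<60)
if L.any():print("lever A",A[L].min(),A[L].max(),"B",B[L].min(),B[L].max())
h=(z>60)&(z<68)&(A>108)&(A<170)&(abs(B)<14);print("head",A[h].min() if h.any() else None,A[h].max() if h.any() else None,np.percentile(B[h],[2,98]) if h.any() else None)
t=F+(67.3+41+26)*u+3*x;print("target",t,delta(o,[*t,110]))
```

```text
[[0.2033, 0.9791, -0.0003], [0.9791, -0.2033, -0.0], [-0.0001, -0.0003, -1.0]] [516.59695134   9.34681864 123.64637112]
xp A [102.2 105.1 108.2] B [-48.6  48.8] 2352
footline A 67.36065597292655 B 116.28963915358126 431 slope -0.7561767274896043
lever A 116.85265051812247 127.08146630905338 B 21.05648804644125 29.8103244591484
head 109.58443044347415 124.78398475758111 [-10.37828958  10.64481462]
target [547.75497 139.0217 ] [13.33  0.41  1.36]
```

Emit:
drive_tool(steps=[[2.66,0.08,0,0,0,0,0],[2.66,0.08,0,0,0,0,0],[2.66,0.08,0,0,0,0,0],[2.66,0.08,0,0,0,0,0],[2.69,0.09,0,0,0,0,0],[0,0,0,0,0,0,0],[0,0,0,0,0,0,0],[0,0,1,0,0,0,0],[0,0,1,0,0,0,0],[0,0,0,0,0,0,0]])

```text
time_s: 14.48
position: [545.4, 137.5, 100.1]
orientation: [-2.436, -1.98, 0.009]
wrist_force: [-1.5, -0.8, -0.4]
gripper_width: 0.998
gripper_force: 0.0
```

```bash
cat > legc.py <<'E'
from h import *
o=get_obs();u=np.array([.2079,.978]);x=np.array([.978,-.2079]);F=np.array([516.9,8.3])
p=o["position"][:2]-F;T=R.from_rotvec(o["orientation"]).as_matrix()
print("t",o["time_s"],"A",(p@u).round(2),"B",(p@x).round(2),"z",o["position"][2].round(1),"yaw",np.degrees(np.arctan2(T[1,1],T[0,1])).round(2),"Fu",(o["wrist_force"][:2]@u).round(2),o["wrist_force"].round(1),o["gripper_width"])
E
python3 legc.py
python3 - <<'E'
from h import *
c=camera("wrist");c["image"]=np.clip(c["image"]*1.5,0,255).astype(np.uint8);save("w5",c)
E
```

```text
t 14.4833 A 132.23 B 1.0 z 100.1 yaw -11.8 Fu -1.07 [-1.5 -0.8 -0.4] 0.9979346469474862
```

View pics/w5.png

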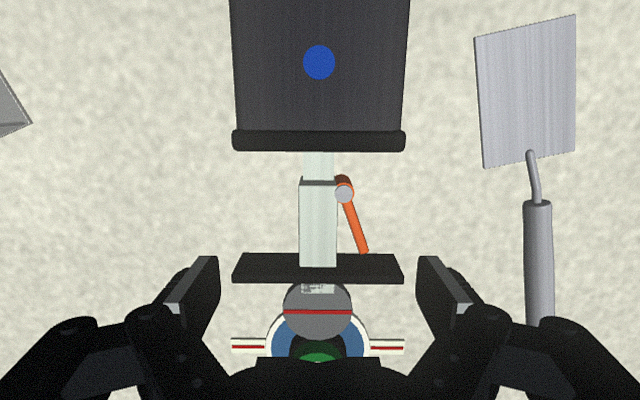

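The head is at (318,225) and the open lever runs from (343,190) to (365,250). The cross plate is at row 268 and both fingers are clear outside it. Going down.

Emit:
drive_tool(steps=[[0.1,0.2,1,0,0,0,0],[0,0,1.5,0,0,0,0],[0,0,1.5,0,0,0,0],[0,0,1.5,0,0,0,0],[0,0,0.7,0,0,0,0],[0,0,0.2,0,0,0,0],[0,0,0,0,0,0,0],[0,0,0,0,0,0,0]])

```text
time_s: 15.2
position: [551.0, 139.5, 40.3]
orientation: [2.437, 1.982, 0.001]
wrist_force: [0.9, 0.5, -0.5]
gripper_width: 1.001
gripper_force: 0.0
```

```bash
python3 legc.py
```

```text
t 15.2 A 135.43 B 6.03 z 40.3 yaw -11.75 Fu 0.69 [ 0.9  0.5 -0.5] 1.000910123201714
```

Emit:
drive_tool(steps=[[0,-0.3,0.4,0,0,0,0],[-0.5,0,0,0,0,0,0],[-0.5,0,0,0,0,0,0],[-0.5,0,0,0,0,0,0],[-0.5,0,0,0,0,0,0],[-0.5,0,0,0,0,0,0],[-0.5,0,0,0,0,0,0],[0,0,0,0,0,0,0],[0,0,0,0,0,0,0]])

```text
time_s: 15.95
position: [541.3, 110.1, 35.7]
orientation: [2.437, 1.982, -0.0]
wrist_force: [0.1, 0.8, -0.1]
gripper_width: 1.0
gripper_force: 0.0
```

```bash
python3 legc.py
```

```text
t 15.95 A 104.68 B 2.73 z 35.7 yaw -11.75 Fu 0.77 [ 0.1  0.8 -0.1] 1.0002821763062908
```

```bash
cat > foot.py <<'E'
from h import *
u=np.array([.2079,.978]);x=np.array([.978,-.2079]);F=np.array([516.9,8.3])
for n in("scene","top","wrist"):
    c=camera(n);H,S,V=hsvf(c);red=((H<10)|(H>170))&(S>70)
    for nm,h,a0,a1,b in(("ears",3,-6,6,76),("foot",48,-12,80,27)):
        v,w=np.nonzero(red);p=onplane(c,np.c_[w,v],h)[:,:2]-F;A=p@u;B=p@x
        z=pts(c)[v,w,2];k=(A>a0)&(A<a1)&(abs(B)<b)&((abs(B)>42) if nm=="ears" else (z>38)&(z<56))
        if k.sum()>8:
            q=np.polyfit(B[k],A[k],1);print(n,nm,k.sum(),"A mean",A[k].mean().round(2),"B",B[k].min().round(1),B[k].max().round(1),"A(B=0)",q[1].round(2))
    if n=="wrist":
        P=pts(c);z=P[...,2];A=(P[...,:2]-F)@u;B=(P[...,:2]-F)@x
        m=(z>69)&(z<75)&(A>20)&(A<125)&(abs(B)<50)
        if m.sum()>50:print("xp A",np.percentile(A[m],[1,50,99]).round(1),m.sum())
        L=(H>4)&(H<20)&(S>120)&(z>50)&(A>30)&(B>8)&(B<60)
        if L.any():print("lever A",A[L].min().round(1),A[L].max().round(1),"B",B[L].min().round(1),B[L].max().round(1))
E
python3 foot.py
```

```text
scene ears 16 A mean -1.19 B -70.1 70.6 A(B=0) -1.17
scene foot 32 A mean 50.81 B -21.8 23.0 A(B=0) 50.81
top foot 38 A mean 52.02 B -20.7 20.1 A(B=0) 52.02
wrist ears 54 A mean 0.56 B -75.4 76.0 A(B=0) 0.58
xp A [ 86.9  91.6 116.1] 4591
lever A 87.5 188.8 B 8.1 59.0
```

Emit:
drive_tool(steps=[[-0.3,0,0,0,0,0,0],[-0.4,0,0,0,0,0,0],[-0.4,0,0,0,0,0,0],[-0.4,0,0,0,0,0,0],[-0.4,0,0,0,0,0,0],[-0.4,0,0,0,0,0,0],[-0.4,0,0,0,0,0,0],[-0.4,0,0,0,0,0,0],[-0.4,0,0,0,0,0,0],[-0.4,0,0,0,0,0,0],[-0.4,0,0,0,0,0,0],[-0.4,0,0,0,0,0,0],[-0.3,0,0,0,0,0,0],[0,0,0,0,0,0,0],[0,0,0,0,0,0,0],[0,0,0,0,0,0,0]])

```text
time_s: 17.43
position: [530.9, 61.5, 35.6]
orientation: [2.436, 1.983, -0.001]
wrist_force: [-1.3, 1.0, 0.1]
gripper_width: 0.998
gripper_force: 0.4
```

```bash
python3 legc.py; python3 foot.py
```

```text
t 17.4333 A 54.91 B 2.66 z 35.6 yaw -11.72 Fu 0.68 [-1.3  1.   0.1] 0.9977480669303275
scene ears 13 A mean -0.27 B -70.1 70.6 A(B=0) 0.98
scene foot 31 A mean 1.29 B -21.2 23.4 A(B=0) 1.31
top foot 23 A mean 2.94 B -2.8 21.0 A(B=0) 2.3
wrist ears 110 A mean -0.02 B -75.4 75.7 A(B=0) -0.05
wrist foot 16 A mean 42.06 B -23.0 26.6 A(B=0) 40.71
xp A [37.8 42.6 66.3] 4608
lever A 38.5 96.7 B 8.7 59.9
```

Emit:
drive_tool(steps=[[-0.1,0.03,0,0,0,0,0],[-0.13,0,0,0,0,0,0],[0,0,0,0,0,0,0],[0,0,0,0,0,0,0]], force=40)

```text
time_s: 17.92
position: [530.6, 59.8, 35.6]
orientation: [-2.437, -1.982, 0.0]
wrist_force: [-2.3, 3.6, 0.7]
gripper_width: 0.999
gripper_force: 1.7
```

```bash
python3 legc.py; python3 foot.py
python3 - <<'E'
from h import *
c=camera("scene");i=c["image"][150:260,260:420];cv2.imwrite("pics/s1.png",np.clip(cv2.resize(i,None,fx=5,fy=5,interpolation=cv2.INTER_CUBIC)[:,:,::-1]*1.4,0,255).astype(np.uint8))
E
```

```text
t 17.9167 A 53.21 B 2.69 z 35.6 yaw -11.75 Fu 3.02 [-2.3  3.6  0.7] 0.9986742853878602
scene ears 16 A mean 0.81 B -65.4 70.6 A(B=0) 1.6
scene foot 31 A mean -0.34 B -21.6 23.1 A(B=0) -0.35
top foot 19 A mean 0.8 B -0.1 19.2 A(B=0) 0.09
wrist ears 89 A mean 0.06 B -75.9 74.1 A(B=0) 0.06
wrist foot 26 A mean 38.61 B -25.8 25.7 A(B=0) 37.91
xp A [35.9 40.7 64.2] 4598
lever A 36.1 95.0 B 8.2 59.7
```

View pics/s1.png

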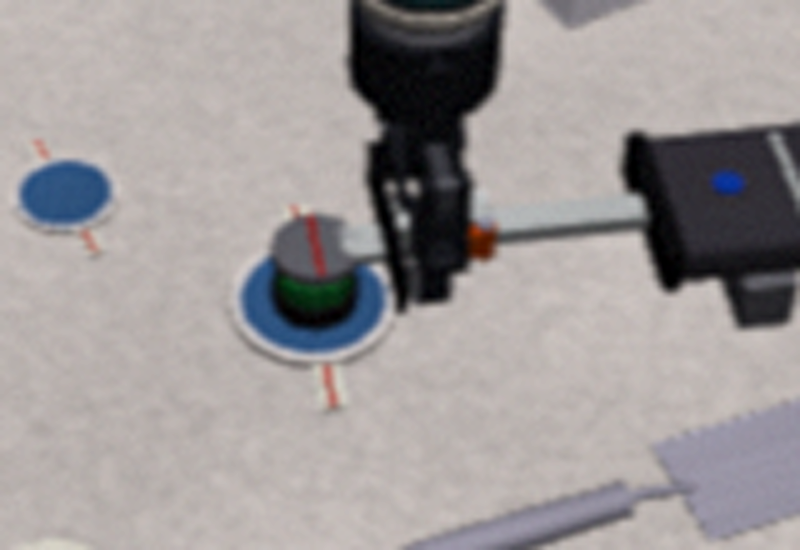

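The scene crop shows the foot at (317,248) over the stack, with its red line nearly collinear with the ear lines at (295,212) and (333,385). One 0.5 mm nudge is left, then I close.

Emit:
drive_tool(steps=[[-0.05,0.03,0,0,0,0,0],[0,0,0,0,0,0,0],[0,0,0,0,0,0,0.15],[0,0,0,0,0,0,0.25],[0,0,0,0,0,0,0.32],[0,0,0,0,0,0,0.39],[0,0,0,0,0,0,0.46],[0,0,0,0,0,0,0.52],[0,0,0,0,0,0,0.58],[0,0,0,0,0,0,0.62],[0,0,0,0,0,0,0.66],[0,0,0,0,0,0,0.72],[0,0,0,0,0,0,0.8],[0,0,0,0,0,0,0.9],[0,0,0,0,0,0,0.9]])

```text
time_s: 19.37
position: [530.8, 59.1, 36.1]
orientation: [-2.437, -1.981, 0.0]
wrist_force: [-1.8, 1.4, 5.6]
gripper_width: 0.308
gripper_force: 40.7
```

```bash
python3 legc.py; python3 foot.py
python3 - <<'E'
from h import *
c=camera("wrist");c["image"]=np.clip(c["image"]*1.5,0,255).astype(np.uint8);save("w6",c)
E
```

```text
t 19.3667 A 52.62 B 3.03 z 36.1 yaw -11.81 Fu 1.03 [-1.8  1.4  5.6] 0.3079693590256876
scene ears 17 A mean 0.91 B -65.4 70.6 A(B=0) 1.49
scene foot 41 A mean 14.98 B -21.6 23.1 A(B=0) 10.99
top foot 18 A mean 1.07 B 4.5 21.5 A(B=0) 0.8
wrist ears 47 A mean 0.25 B -73.8 73.6 A(B=0) 0.2
wrist foot 10 A mean 45.34 B -18.3 21.1 A(B=0) 50.9
xp A [35.6 41.4 63.9] 2278
lever A 38.4 94.6 B 8.2 59.7
```

View pics/w6.png

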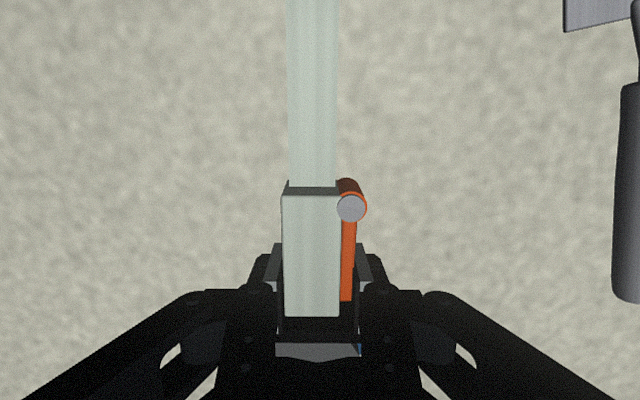

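The lever lies flat along the head between the fingers (orange at column 348, parallel to the head's edge). One last check of the mark and the bystanders.

```bash
sed -i 's/"foot",48,-12,80,27/"foot",48,-8,8,27/' foot.py; python3 foot.py | grep -v wrist; python3 legc.py
python3 - <<'E'
from h import *
import pickle
a=pickle.load(open("d0.pkl","rb"))["top"]["image"].astype(int);b=camera("top")["image"].astype(int)
d=abs(a-b).max(2)>60
for n,(x0,x1,y0,y1) in dict(can=(360,402,92,138),mag=(372,412,262,290),spat=(204,310,112,146),box=(140,208,266,320)).items():print(n,d[y0:y1,x0:x1].sum())
E
```

```text
scene ears 18 A mean 0.86 B -70.1 70.6 A(B=0) 1.17
scene foot 30 A mean -0.89 B -21.6 23.1 A(B=0) -0.89
top foot 17 A mean 0.82 B 4.5 19.2 A(B=0) 0.38
xp A [35.5 41.4 63.9] 2296
lever A 37.8 94.5 B 8.2 59.9
t 19.7167 A 52.62 B 3.05 z 36.1 yaw -11.8 Fu -0.35 [-1.2 -0.1  5.9] 0.3133996380438037
can 0
mag 0
spat 646
box 0
```

Run:
```python
from h import *
import pickle
a=pickle.load(open("d0.pkl","rb"))["scene"]["image"].astype(int);b=camera("scene")["image"].astype(int)
d=abs(a-b).max(2)>50
print("spat scene",d[225:270,335:440].sum())
p=pts(camera("top"));print("top z there",np.percentile(p[112:146,204:310,2],[50,90,99]))
```

```text
spat scene 0
top z there [  3.51841673 417.72127133 425.12611537]
```

The arm was only blocking the top view of the spatula, which hasn't moved. Handing in.

```bash
python3 -c "
from plant import *
print(sign_off())"
```

```text
the job is handed in; nothing more can be done
None
```

The job is handed in: both discs are stacked within about 0.6 mm of the plate's centre, the leg's red line is about 0.3 mm off the mark, and the lever is shut with the grip held at about 40 N; the other four objects did not move, and it took about 20 s.

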